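Set the kimchi box's sprung vent slide to half open

ROBOT

A 6-joint arm with a two-finger parallel gripper is mounted at the origin on the work surface. World frame = base frame: x ahead of the robot, y to its left, z up, the work surface at z = 0. Lengths are in m, angles in rad, forces in N, time in s.
With the tool pointing down it reaches from about 0.325 to 0.9 m from the base axis. Payload 3.5 kg.
Tool frame: the origin (TCP) lies at the very end of the fingers, on their centre line; the grasp point (between the pads) lies robot.grasp_offset behind it (robot.grasp_offset is the distance from the TCP to the grasp point, in m); z points along the fingers, y is the direction in which the jaws open and shut (so a half turn about z gives the same grasp; the last joint's range is limited). The gripper opens to 85 mm and grips with 20 to 120 N. Pads are 22 mm wide; open, the fingers measure 114 mm over their backs; the gripper's body (76 mm by 85 mm) begins 54 mm behind the grasp point. The pads swing forward as they close: fully open they stand 13 mm farther back than shut.
Start: joints at [-1.264, 0.276, -0.026, 1.268, 0, 1.467], TCP at [0.249, -0.573, 0.231] pointing down, gripper open.
Joint ranges: [-3.12, 3.12], [-0.85, 1.88], [-1.08, 1.24], [-1.95, 2.15], [-1.57, 1.53], [-3.14, 3.14]. Speed limits (rad/s): [2.57, 2.57, 3.14, 3.14, 3.14, 3.14].

INTERFACE

Orientations are given as a unit quaternion [x, y, z, w].
In Python, from plant import observe, grab_frame, calibration, job, robot gives the robot as it stands.
- The arm moves only by the tool step_arm, never from a script. Its argument "targets" is a list that holds one entry, the list of rows, each a list of 4 numbers: the shift along the tool's x, y, z in mm, then the turn about the tool's z in rad. In form: [[[x, y, z, roll], ...]]. A call has 1 to 10 rows; each row is the pose to reach, as a shift and turn from the pose commanded when the call began, along the tool's axes at that moment; what a row does not reach only later rows make up. A row lasts 1/10 s, in which the tool goes at most 50 mm and 8.59 degrees, less where a joint would pass 70% of its speed; a pose out of reach is approached as far as the arm can. A call with a gripper value outside its range is refused whole. "grip" is the finger opening in mm, from 0 to 85.4, set as the call begins (left out, the last holds). The fingers move at their own pace and stop on an object; "newtons" is the grip in N (left out, the last holds). Time passes only in rows, so rows that repeat a pose let the fingers close. It gives the time, the measured TCP pose, the force and the opening at its end, in the units of the state.
- observe(): the state, without advancing time (a new reading comes with each control period).
- grab_frame(name): name is "scene" or "top" or "wrist"; returns the picture (420x560x3 uint8, red, green, blue); there is no depth.
- calibration(name): a dict with "intrinsics" (3x3 intrinsics, pixels), "world_to_cam" (4x4, takes a point from world to camera coordinates). Camera axes: x right, y up, looking along -z (the intrinsics and any distortion apply to the point x, -y, -z); pixel columns grow to the right and rows downward; lengths in m; the calibration is good to about 2 mm. The wrist camera is an equidistant fisheye: a pixel r from the principal point sees the ray r / f radians off the axis. A picture is of the moment at which its call begins: read the wrist's pose just before it. calibration takes no time and is no camera call; for the wrist camera it gives the pose at the moment of the call.
- job.finish_job(): hands the job in, once; it reports no verdict.
The state is a dict: "t": time; "joints": joint angles; "qd": joint speeds; "joint_torque": joint torques, N m; "tool_pos": TCP position; "orientation": TCP orientation; "force": force on the tool from outside, world axes, zero at the start; "ft_torque": the same for the moment, N m; "grip_width": finger opening in m.
Only numpy, scipy, OpenCV 4.12 (cv2) and the standard library are available. Lean on these libraries where they do the work, as an engineer would, in place of code of your own. Each camera call takes 0.05 s, during which the arm holds its last target. There are 200 camera calls.

TASK

Set the gas vent on the kimchi box's lid to half open for fermenting: with the fingertips or the outside of the fingers, push the upright thumb tab of the vent slide along its track as far as it goes against its spring, then let it go, so that it springs back and catches on the stop pin half way. Push gently, do not pinch or grip anything, and leave the jar, mug, timer and tongs where they are. Finish clear of everything.

Things in the scene. Friction and masses are not known exactly. Their poses are not given: they have to be found in the camera images.
- kimchi_box: Full, heavy kimchi box, 260 x 180 mm, that cannot be shifted; its white lid's flat top is 112 mm above the table. Origin: centre of its underside, z up. Its +x (along the 260 mm side) is the direction to push the vent slide: away from the robot, turned up to 1 rad either way. Two 10 mm high rails run along x. Nothing on the lid but the tab is higher than 21 mm above the lid.
- tab_face (a point): Thumb tab: centre line of its rear face (the face to push, looking to the box's -x), 10 mm below its top. x = push direction, z up. An upright black plate 40 mm wide across the push, 12 mm thick along it, standing 30 mm above the flat black slide plate (71 x 60 mm, top 18 mm above the lid); its top is 160 mm above the table. The space behind it is free.
- vent_slide (a joint): Slide's travel along the box's +x (m): 0 closed (start), 0.050 end of track (slightly soft stop). A spring returns it with 1.5 N at 0 to 4.5 N at the end; the pin adds some 3 N between 0.005 and 0.025; a slow push needs under 10 N. Past about 0.026 the stop pin snaps in behind a tooth, so that when released it comes back only to about 0.025 (half open) and stays.
- jar_mid (a point): Bystander: closed glass jar with a steel screw lid, 76 mm in diameter, 115 mm high, upright on the walnut board (20 mm thick). Point at its centre, half-way up.
- timer_mid (a point): Bystander: white plastic kitchen timer, 66 x 66 x 26 mm plus a round button on top, on the walnut board. Point at its centre, half-way up.
- tongs_mid (a point): Bystander: blue kitchen tongs, about 235 mm long, 52 mm wide, 14 mm high, lying on the walnut board. Point near the middle, half-way up.
- mug_mid (a point): Bystander: teal ceramic mug, 82 mm in diameter, 95 mm high, with a side handle, upright on the table to the robot's right. Point at its centre, half-way up.
- pin_housing (a point): Top centre of the stop pin's housing, a white 22 x 26 mm block 21 mm high on the lid, 59 mm to the +y side of the box's centre. The sprung steel pin looks out of it horizontally towards the slide and works by itself.

How it is judged:
On the way:
1. the vent slide has been pushed (nearly) to the end of its track (value of joint vent_slide above 0.043 m), for 0.05 s.
At the end, for the whole second after the job is handed in: The vent slide, released, rests latched on the stop pin half way (0.021 to 0.029 m), still (under 5 mm/s), and the jar, timer, tongs and mug are within 15 mm of where they stood (value of joint vent_slide between 0.021 and 0.029 m and velocity of joint vent_slide between -0.005 and 0.005 m/s and distance of each of jar_mid, timer_mid, tongs_mid, mug_mid from where it was at the start of the episode below 0.015 m); the robot touches nothing.
It fails at once if the tab or the box is pinched or pushed hard (more than 35 N) (contact force between the fingers and kimchi_box above 35 N).
It fails at once if a bystander is moved, lifted or tipped (more than 15 mm) (distance of any of jar_mid, timer_mid, tongs_mid, mug_mid from where it was at the start of the episode above 0.015 m).
It also fails if it takes over 32 s, if anything falls off the work surface, if the arm or the gripper's body presses on something with over 40 N, if the wrist force passes 120 N, or if a joint passes its speed limit or range.

## Working session

There is one attempt and no reset: what is moved stays moved. The work goes in short steps, Python scripts to look and compute and a tool call to move; the robot and the scene stay as the last step left them, time stands still between calls to the robot, and variables do not carry over. Pictures are saved under pics/ and viewed, about 8 in all and at most 12, crops included, and the job is handed in when it is done.

Besides the shell and the picture viewer there is one more tool, called after "Emit:" as name(argument=value, ...), one argument or row to a line, values as JSON. step_arm: Moves the arm, as the interface text tells. Its arguments: {"type":"object","properties":{"targets":{"type":"array"},"grip":{"type":"number"},"newtons":{"type":"number"}},"required":["targets"]}

```bash
mkdir -p pics; python3 - <<'E'
from plant import observe, grab_frame, calibration, job, robot
import cv2,numpy as np
for n in("scene","top"):
    cv2.imwrite(f"pics/{n}0.png",cv2.resize(grab_frame(n)[:,:,::-1],(800,600),interpolation=cv2.INTER_CUBIC)); c=calibration(n);print(n,c)
s=observe();print(s['t'],s['tool_pos'],s['orientation'],s['grip_width'],robot.grasp_offset)
E
```

```text
scene {'intrinsics': array([[388.09384472,   0.        , 284.69322366],
       [  0.        , 388.09384472, 217.22470908],
       [  0.        ,   0.        ,   1.        ]]), 'world_to_cam': array([[ 0.77188219,  0.63567868, -0.01051213, -0.43192101],
       [-0.3727474 ,  0.46588489,  0.80250274,  0.09872312],
       [ 0.51503132, -0.6155192 ,  0.59655583, -1.32721134],
       [ 0.        ,  0.        ,  0.        ,  1.        ]])}
top {'intrinsics': array([[478.09261919,   0.        , 286.0507854 ],
       [  0.        , 478.09261919, 213.79827434],
       [  0.        ,   0.        ,   1.        ]]), 'world_to_cam': array([[ 0.01721496, -0.99959028, -0.02286741,  0.01829605],
       [ 0.9890926 ,  0.0136791 ,  0.14665847, -0.55671655],
       [-0.14628557, -0.0251427 ,  0.98892284, -1.15947558],
       [ 0.        ,  0.        ,  0.        ,  1.        ]])}
0.1 [ 0.24880372 -0.57255684  0.23025929] [ 9.79078919e-01  2.03478371e-01 -1.14507580e-04 -1.00476062e-03] 0.08554101469971094 0.0187
```

View pics/top0.png

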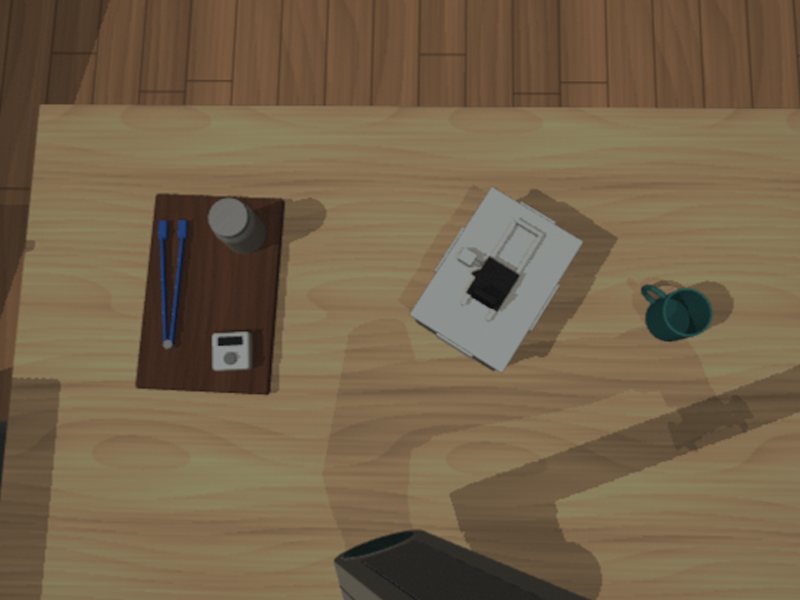

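View pics/scene0.png

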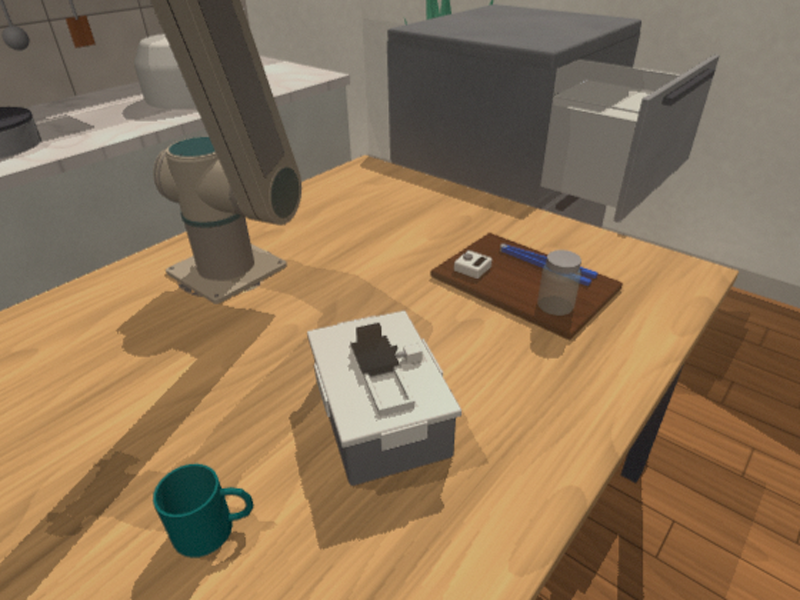

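The top view shows the lid corners at about (492,187), (582,241), (502,371) and (412,316), with the slide at about (494,283). The mug is to the right at (678,315) and the board is far left. The scene view shows the tab at the robot-side end of the slide. Next I'll enlarge the slide and compute positions.

```bash
cat > h.py <<'E'
import numpy as np
from plant import calibration
def ray(n,u,v,z,s=1.0):
    c=calibration(n);K=c["intrinsics"];T=c["world_to_cam"];R=T[:3,:3];o=-R.T@T[:3,3]
    d=R.T@np.array([(u*s-K[0,2])/K[0,0],-(v*s-K[1,2])/K[1,1],-1]);return o+d*(z-o[2])/d[2]
def proj(n,p):
    c=calibration(n);K=c["intrinsics"];T=c["world_to_cam"];q=T[:3,:3]@p+T[:3,3]
    return K[0,0]*q[0]/-q[2]+K[0,2],K[1,1]*-q[1]/-q[2]+K[1,2]
E
python3 - <<'E'
from plant import grab_frame
import cv2,numpy as np
from h import *
P=np.array([ray("top",u,v,.112,.7) for u,v in [(492,187),(582,241),(502,371),(412,316)]]);print(P.round(4))
d=P[0]+P[1]-P[2]-P[3];w=P[0]+P[3]-P[1]-P[2]
print(P.mean(0),np.linalg.norm(d)/2,np.linalg.norm(w)/2,np.arctan2(d[1],d[0]),np.arctan2(-w[0],w[1]))
a=grab_frame("top")[170:240,305:405,::-1];b=grab_frame("scene")[215:295,210:310,::-1]
cv2.imwrite("pics/c.png",np.vstack([cv2.convertScaleAbs(cv2.resize(a,(600,420),interpolation=cv2.INTER_CUBIC)[:300],alpha=2.2),cv2.convertScaleAbs(cv2.resize(b,(600,480),interpolation=cv2.INTER_CUBIC)[:300],alpha=1.5)]))
E
```

```text
[[ 0.7504 -0.1124  0.112 ]
 [ 0.6584 -0.262   0.112 ]
 [ 0.4403 -0.1284  0.112 ]
 [ 0.5283  0.0193  0.112 ]]
[ 0.59437078 -0.12089464  0.112     ] 0.2569827221527328 0.17378032988560063 -0.5423678717866415 -0.5444308393019601
```

View pics/c.png

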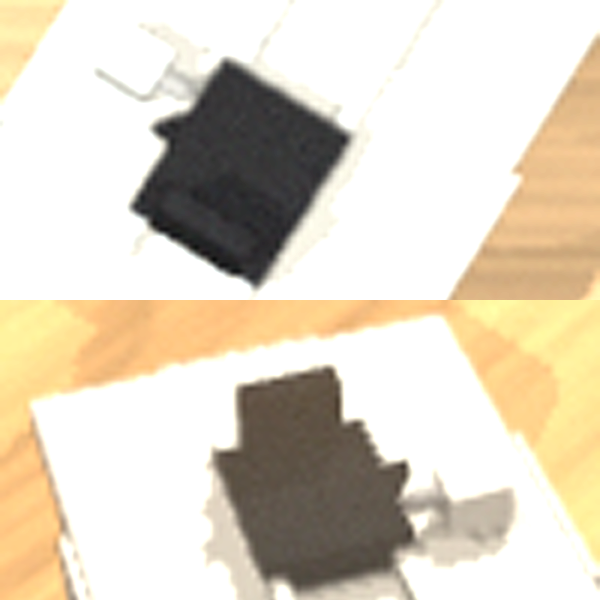

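The crop shows the tab top as a band from (165,200) to (250,245), and the slide plate corners at (225,60), (352,133), (258,288) and (132,208).

```bash
python3 - <<'E'
from h import *
from plant import observe
c=np.array([.594,-.121,0]);a=-.543
R=np.array([[np.cos(a),np.sin(a),0],[-np.sin(a),np.cos(a),0],[0,0,1]])
for n,u,v,z in [("tabtopL",165,200,.16),("tabtopR",250,245,.16),("tabmid",208,220,.16),("s1",225,60,.13),("s2",352,133,.13),("s3",258,288,.13),("s4",132,208,.13)]:
    p=ray("top",305+u/6,170+v/6,z);print(n,p.round(4),(R@(p-c)).round(4))
for u,v in [(237,385),(333,368)]:
    p=ray("scene",210+u/6,215+(v-300)/6,.16);print("scene",p.round(4),(R@(p-c)).round(4))
from scipy.spatial.transform import Rotation as Ro
print(Ro.from_quat(observe()['orientation']).as_matrix().round(3), observe()['t'])
E
```

```text
tabtopL [ 0.5642 -0.0808  0.16  ] [-0.0463  0.019   0.16  ]
tabtopR [ 0.5475 -0.1127  0.16  ] [-0.0441 -0.017   0.16  ]
tabmid [ 0.5568 -0.097   0.16  ] [-0.0443  0.0013  0.16  ]
s1 [ 0.6251 -0.1062  0.13  ] [0.0189 0.0288 0.13  ]
s2 [ 0.5967 -0.1554  0.13  ] [ 0.0201 -0.028   0.13  ]
s3 [ 0.5354 -0.1189  0.13  ] [-0.0513 -0.0284  0.13  ]
s4 [ 0.566  -0.0702  0.13  ] [-0.0502  0.029   0.13  ]
scene [ 0.547  -0.1082  0.16  ] [-0.0468 -0.0133  0.16  ]
scene [ 0.5685 -0.0776  0.16  ] [-0.0443  0.024   0.16  ]
[[ 0.917  0.398 -0.   ]
 [ 0.398 -0.917  0.001]
 [ 0.    -0.001 -1.   ]] 0.2
```

Two views agree that the tab's rear face is at box x ≈ -50.5 mm and y ≈ +1 mm, with yaw -0.543. I'll close the fingers and push with their sides, along tool -x, which keeps joint 6 near 0.4. First I go above the point behind the tab.

Emit:
step_arm(
  targets=[
    [[44,-36,0,-0.14],[88,-72,0,-0.28],[130,-105,0,-0.42],[170,-140,0,-0.56],[210,-172,0,-0.7],[250,-205,0,-0.84],[290,-238,0,-0.98],[330,-270,0,-1.12],[365,-300,0,-1.26],[400,-328,0,-1.4]],
  ],
  grip=0,
  newtons=20,
)

```text
t: 1.2
tool_pos: [0.4777, -0.1264, 0.2314]
orientation: [0.616, 0.788, 0.0, 0.0]
force: [0.9, 0.2, -0.3]
grip_width: 0.0002
```

```bash
cat > w.py <<'E'
import sys
from plant import observe
from h import *
from scipy.spatial.transform import Rotation as Ro
s=observe();M=Ro.from_quat(s['orientation']).as_matrix();p=np.array(s['tool_pos'])
c=np.array([.594,-.121,0]);a=-.543;ca,sa=np.cos(a),np.sin(a);B=np.array([[ca,-sa,0],[sa,ca,0],[0,0,1]])
print(s['t'],p.round(4),"box",(B.T@(p-c)).round(4),"q6",s['joints'][5].round(3),"F box",(B.T@s['force']).round(2),s['grip_width'])
t=np.array(eval(sys.argv[1]));D=M.T@(B@t+c-p)*1000
yaw=np.arctan2(M[1,0],M[0,0]);print("move mm",D.round(1),"roll",-((a+np.pi-yaw+np.pi)%(2*np.pi)-np.pi))
E
python3 w.py "[-.1,.001,.2]"
```

```text
1.2 [ 0.4777 -0.1264  0.2314] box [-0.0968 -0.0648  0.2314] q6 0.937 F box [ 0.71  0.65 -0.27] 0.00022192578686661523
move mm [48.7 44.3 31.4] roll -0.7831958626562239
```

Emit:
step_arm(
  targets=[
    [[24,22,10,-0.14],[48,44,20,-0.28],[48,44,30,-0.42],[48,44,30,-0.56],[48,44,30,-0.7],[48,44,30,-0.783],[48,44,30,-0.783],[48,44,30,-0.783]],
  ],
)

```text
t: 2.0
tool_pos: [0.5085, -0.0713, 0.2012]
orientation: [0.272, 0.962, 0.0, -0.0]
force: [0.4, -0.2, -0.2]
grip_width: -0.0001
```

```bash
python3 w.py "[-.1,.001,.143]"; python3 - <<'E'
from plant import grab_frame
import cv2
cv2.imwrite("pics/d.png",cv2.convertScaleAbs(cv2.resize(grab_frame("scene")[150:300,150:350,::-1],(800,600),interpolation=cv2.INTER_CUBIC),alpha=1.5))
E
```

```text
2.0 [ 0.5085 -0.0713  0.2012] box [-0.0989 -0.0017  0.2012] q6 0.285 F box [ 0.44  0.07 -0.24] -8.723408609698361e-05
move mm [ 1.1  2.7 58.2] roll -0.0076370990447625076
```

View pics/d.png

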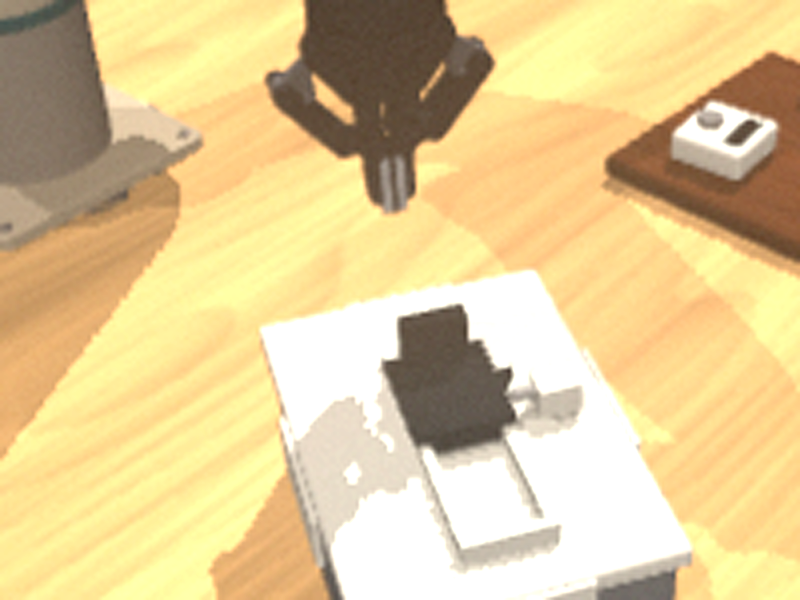

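The closed fingers, with the tip at (395,210), hang behind the tab at (432,330) and line up with it. I'll descend, then approach.

Emit:
step_arm(
  targets=[
    [[1,3,25,0],[1,3,50,0],[1,3,58,0],[1,3,58,0],[-9,3,58,0],[-19,3,58,0],[-26,3,58,0],[-26,3,58,0],[-26,3,58,0]],
  ],
)

```text
t: 2.95
tool_pos: [0.5328, -0.0826, 0.1436]
orientation: [0.271, 0.963, 0.0, 0.0]
force: [-0.7, 0.3, -0.2]
grip_width: 0.0001
```

```bash
python3 w.py "[-.0115,.001,.143]"
```

```text
2.95 [ 0.5328 -0.0826  0.1436] box [-0.0722  0.0013  0.1436] q6 0.275 F box [-0.71 -0.12 -0.16] 0.0001287694810399797
move mm [-60.7   0.1   0.7] roll -0.006089847197209508
```

Slow push (about 40 mm/s), first stopping short of the end to check contact.

Emit:
step_arm(
  targets=[
    [[-4,0,0,0],[-8,0,0,0],[-12,0,0,0],[-16,0,0,0],[-20,0,0,0],[-24,0,0,0],[-28,0,0,0],[-32,0,0,0],[-36,0,0,0],[-40,0,0,0]],
  ],
)

```text
t: 3.95
tool_pos: [0.5662, -0.1032, 0.143]
orientation: [0.271, 0.963, 0.0, -0.001]
force: [-3.1, 2.0, 3.5]
grip_width: -0.0001
```

Emit:
step_arm(
  targets=[
    [[-3,0,0,0],[-6,0,0,0],[-9,0,0,0],[-12,0,0,0],[-14,0,0,0],[-14,0,0,0]],
  ],
)

```text
t: 4.55
tool_pos: [0.5785, -0.1107, 0.1431]
orientation: [0.271, 0.963, -0.0, -0.0]
force: [-4.0, 0.7, 0.5]
grip_width: -0.0
```

```bash
python3 w.py "[-.0115,.001,.143]"; python3 - <<'E'
from plant import grab_frame
import cv2
cv2.imwrite("pics/e.png",cv2.convertScaleAbs(cv2.resize(grab_frame("scene")[190:295,205:345,::-1],(800,600),interpolation=cv2.INTER_CUBIC),alpha=1.5))
E
```

```text
4.55 [ 0.5785 -0.1107  0.1431] box [-0.0185  0.0008  0.1431] q6 0.25 F box [-3.78 -1.45  0.49] -1.8475660584437186e-05
move mm [-7.   0.3  0.1] roll -0.00595406627136752
```

View pics/e.png

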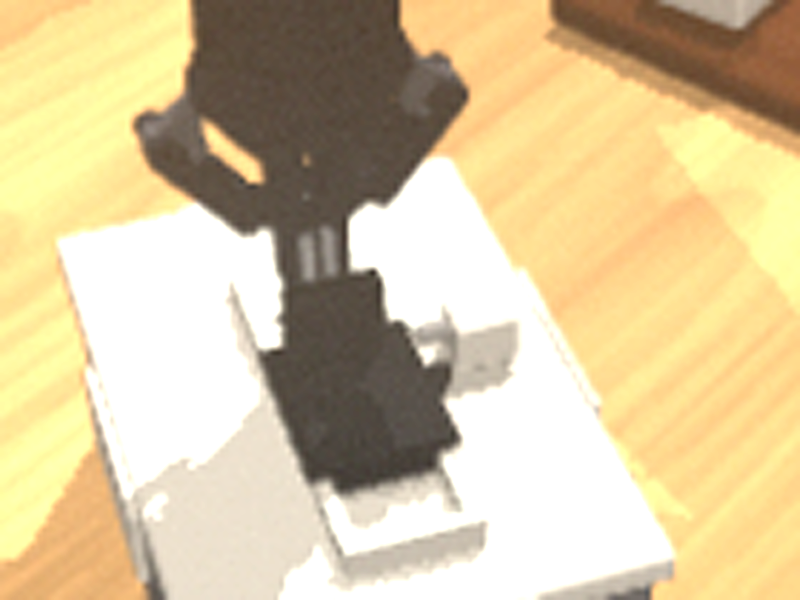

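The fingers are on the tab and the slide is well along, with its tooth now past the pin at (440,375). The force is 4 N, so it's not at the end yet. I'll continue gently until the force rises.

Emit:
step_arm(
  targets=[
    [[-1,0,0,0],[-2,0,0,0],[-3,0,0,0],[-4,0,0,0],[-5,0,0,0],[-5,0,0,0]],
  ],
)

```text
t: 5.2
tool_pos: [0.5827, -0.1132, 0.1431]
orientation: [0.271, 0.963, -0.0, -0.0]
force: [-4.0, 0.7, -0.2]
grip_width: -0.0001
```

Emit:
step_arm(
  targets=[
    [[-1,0,0,0],[-2,0,0,0],[-2,0,0,0]],
  ],
)

```text
t: 5.5
tool_pos: [0.5844, -0.1143, 0.1432]
orientation: [0.271, 0.963, -0.0, -0.0]
force: [-4.9, 0.3, -0.2]
grip_width: 0.0001
```

Emit:
step_arm(
  targets=[
    [[-1,0,0,0],[-2,0,0,0],[-2,0,0,0]],
  ],
)

```text
t: 5.8
tool_pos: [0.5856, -0.115, 0.1432]
orientation: [0.271, 0.963, 0.0, -0.001]
force: [-5.8, 0.8, 0.6]
grip_width: -0.0
```

Emit:
step_arm(
  targets=[
    [[-1,0,0,0],[-1,0,0,0]],
  ],
)

```text
t: 6.0
tool_pos: [0.5856, -0.1151, 0.1432]
orientation: [0.271, 0.963, 0.0, -0.002]
force: [-7.4, 2.8, 1.2]
grip_width: -0.0001
```

The tool has stalled (at an estimated 51 mm of travel) and the force is rising, so this is the end stop. Now I'll retreat smoothly, then rise.

Emit:
step_arm(
  targets=[
    [[4,0,0,0],[8,0,0,0],[13,0,0,0],[18,0,0,0],[24,0,0,0],[30,0,0,0],[38,0,0,0],[48,0,0,0],[58,0,0,0],[70,0,0,0]],
  ],
)

```text
t: 7.0
tool_pos: [0.527, -0.0789, 0.1437]
orientation: [0.271, 0.963, 0.0, 0.001]
force: [0.2, -0.2, 1.0]
grip_width: 0.0001
```

Emit:
step_arm(
  targets=[
    [[10,0,-15,0],[20,0,-50,0],[30,0,-90,0],[30,0,-90,0],[30,0,-90,0]],
  ],
)

```text
t: 7.5
tool_pos: [0.5026, -0.0636, 0.2358]
orientation: [0.271, 0.963, 0.0, 0.002]
force: [0.5, -0.3, -0.3]
grip_width: 0.0002
```

```bash
python3 w.py "[-.1,.001,.2]"; python3 - <<'E'
from plant import grab_frame
import cv2,numpy as np
a=grab_frame("scene")[::,:,::-1];b=grab_frame("top")[165:240,305:405,::-1]
cv2.imwrite("pics/f.png",np.vstack([cv2.convertScaleAbs(cv2.resize(a,(400,300)),alpha=1.2),cv2.convertScaleAbs(cv2.resize(b,(400,300),interpolation=cv2.INTER_CUBIC),alpha=2.2)]))
E
```

```text
7.5 [ 0.5026 -0.0636  0.2358] box [-0.108   0.0019  0.2358] q6 0.295 F box [ 0.54 -0.02 -0.25] 0.0001924110704921628
move mm [-7.8 -0.9 35.9] roll -0.005477020672741251
```

View pics/f.png

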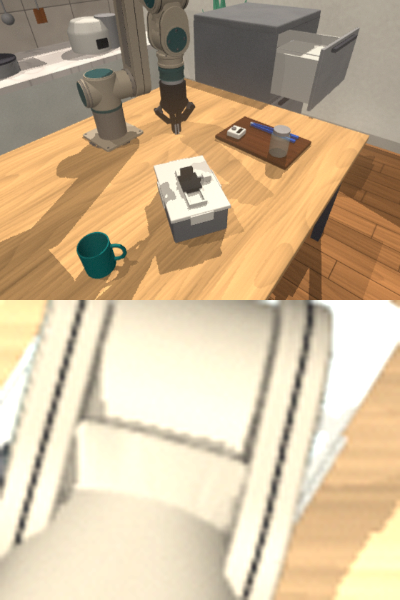

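The arm hides the top view. In the scene view the bystanders look unmoved and the slide is partly forward. I'll measure its travel in an enlarged scene crop with the predicted tab-top outlines marked.

```bash
python3 - <<'E'
from plant import grab_frame
import cv2,numpy as np
from h import *
f=grab_frame("scene");u0,v0=220,215
b=cv2.convertScaleAbs(cv2.resize(f[v0:v0+75,u0:u0+100,::-1],(800,600),interpolation=cv2.INTER_CUBIC),alpha=1.5)
c=np.array([.594,-.121,0]);a=-.543;ca,sa=np.cos(a),np.sin(a);B=np.array([[ca,-sa,0],[sa,ca,0],[0,0,1]])
for d,col in((0,(0,0,255)),(.025,(0,255,0)),(.05,(255,0,0))):
  for q in((-.0505,.021,.16),(-.0505,-.019,.16),(.0195,.03,.13),(.0195,-.03,.13)):
    u,v=proj("scene",B@(np.array(q)+[d,0,0])+c);cv2.circle(b,(int((u-u0)*8+4),int((v-v0)*8+4)),4,col,-1)
cv2.imwrite("pics/g.png",b)
E
```

```text
(no output)
```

View pics/g.png

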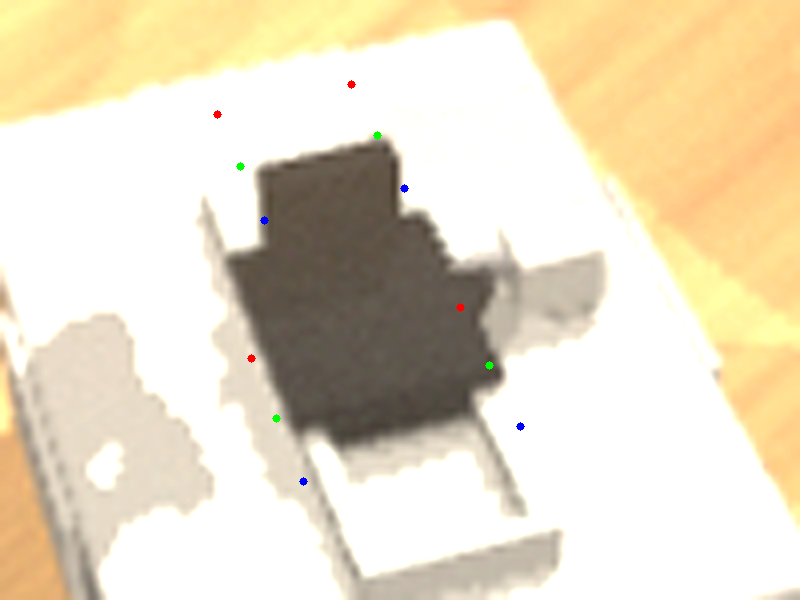

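The slide sits at the half-open (green) outline to within a few mm and its tooth rests against the pin near (490,275). The arm is clear, so I'm handing in.

```bash
python3 -c "
from plant import job,observe
print(job.finish_job(),observe()['t'])"
```

```text
the job is handed in; nothing more can be done
the job is handed in; nothing more can be done
```

I pushed the vent tab to the end of its track with the sides of the closed fingers, backed off and let it spring back. It now appears latched half open, and I handed the job in shortly after 7.5 s; finishing gives no verdict.

- **Push:** I pushed until the tool stalled, at an estimated 51 mm of travel. The highest force I read was about 8 N.
- **Latch:** in the last scene-camera picture the slide is at the predicted 25 mm position to within a few mm, with its tooth against the stop pin. I judged the travel from that picture, since there is no joint reading. The top camera could not confirm it because the arm blocked its view.
- **Surroundings:** the jar, mug, timer and tongs look unmoved in the scene picture, though I did not measure them. The gripper finished about 75 mm above the tab, behind it, with about 0.5 N on the force sensor, close to its free-air reading.

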